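# Press the sealing plug home in the port and record its depth

### The job

Take the gauge rod out of its holder and with it gently press the copper sealing plug down the blind bore of the aluminium port block until the plug bottoms; it drags stiffly before it gets there, so keep on until it stops dead, and hold it there for a second with about 15 to 20 N, never more than 35 N. Leave the rod standing in the bore, resting on the plug, see which coloured band of the rod lies level with the mouth of the bore, and then slide the black tag on the rail to the field of that colour. Do not disturb the vials, the dish or the tape roll.

Things in the scene. Friction and masses are not known exactly. Their poses are not given: they have to be found in the camera images.
- rod_grip (a point): centre of the square black handle of the loose gauge rod (about 90 g, 112 mm long). Handle 18 x 18 x 52 mm, its flats along this frame's x and y; z runs up the rod, away from the tip. 86 mm above the rod's tip. The round shaft below the handle is 14 mm thick, 60 mm long. At the start the rod stands loosely upright in its holder, the tip 5 mm above the worktop.
- rod_tip (a point): centre of the rod's flat lower end, which has a 2.5 mm bevel; axes as rod_grip. Bands of the shaft, measured from the tip: bare steel 0 to 18 mm, yellow 18 to 31 mm, green 31 to 41 mm, red 41 to 60 mm (where the handle begins)
- rod_holder: fixed black plastic block, 56 x 56 mm and 30 mm high, with a 17 mm socket, 25 mm deep, in the middle of its top; origin at the centre of its underside
- bore_mouth (a point): centre of the bore's mouth in the top of the fixed aluminium port block (56 x 56 mm, 72 mm high, low ears on its y sides, a brass stub low on its +x side); z points up out of the bore. The vertical blind bore is 15.5 mm wide; its bottom is hidden and differs every time: with the plug seated, the plug's top is 22 to 50 mm below the mouth
- plug: copper sealing plug in the bore, a disc 14.4 mm wide and 6 mm thick that only slides up and down; origin at the centre of its top face. At the start it hangs 8 to 14 mm above its seat at the bottom of the bore. It drags with about 5 N all the way, moves down under any greater push, and stays where it is left; on its seat it stops dead. More than 35 N on it is too much.
- tag_grip (a point): middle of the black tag that slides on the rail, 26 mm above the tag's foot, 41 mm above the worktop. The tag is 24 mm (x) by 20 mm (y) and 45 mm high; its y axis is the sliding direction, towards growing joint values. The fixed rail is 62 mm wide, 180 mm long and 14 mm high.
- tag (a joint): position of the tag along its rail in m, 0 to 0.12, held by friction of about 1.5 N. Fields beside the rail: white 0 to 0.03 (tag starts here), yellow 0.03 to 0.06, green 0.06 to 0.09, red 0.09 to 0.12; a small pointer at the tag's middle shows the field.
- vial_red: bystander: glass vial with red cap, 19 mm wide, 58 mm high; origin under its centre
- vial_black: bystander: glass vial with black cap, 19 mm wide, 58 mm high; origin under its centre
- dish: bystander: petri dish, 92 mm wide, 15 mm high; origin under its centre
- tape_roll: bystander: roll of amber tape, 64 mm wide, 13 mm high; origin under its centre

How it is judged (in metres and radians):
On the way, in this order (a step that is already met when the one before it is completed fails the run):
1. the rod has pressed the plug home: over 10 N between rod and plug (twice the plug's drag, so it has bottomed) for 0.2 s, the rod upright in the bore with its tip on the plug (z of rod_tip in the frame of plug below 0.002 m and horizontal distance between rod_tip and bore_mouth below 0.004 m and angle between rod_tip's own z axis and vertical below 0.12 rad and z of rod_tip in the frame of bore_mouth below -0.015 m and contact force between rod and plug above 10 N), for 0.2 s.
2. then the tag stands in the field of the colour that lies level with the bore's mouth (((z of rod_tip in the frame of bore_mouth above -0.0325 m and value of joint tag between 0.03 and 0.06 m) or (z of rod_tip in the frame of bore_mouth between -0.0425 and -0.0295 m and value of joint tag between 0.06 and 0.09 m) or (z of rod_tip in the frame of bore_mouth below -0.0395 m and value of joint tag above 0.09 m))), for 0.2 s.
At the end, for the whole second after the job is handed in: The rod stands still in the bore, within 0.12 rad of upright and with its tip within 2 mm of the plug's top; the tag rests in the field of the band that lies level with the mouth (either neighbour counts within 1.5 mm of a band's edge) (z of rod_tip in the frame of plug below 0.002 m and horizontal distance between rod_tip and bore_mouth below 0.004 m and angle between rod_tip's own z axis and vertical below 0.12 rad and z of rod_tip in the frame of bore_mouth below -0.015 m and ((z of rod_tip in the frame of bore_mouth above -0.0325 m and value of joint tag between 0.03 and 0.06 m) or (z of rod_tip in the frame of bore_mouth between -0.0425 and -0.0295 m and value of joint tag between 0.06 and 0.09 m) or (z of rod_tip in the frame of bore_mouth below -0.0395 m and value of joint tag above 0.09 m)) and linear speed of rod below 0.02 m/s and velocity of joint tag below 0.01 m/s); the robot touches nothing.
It fails at once if the rod was pressed on the plug with more than 35 N (contact force between rod and plug above 35 N).
It fails at once if the bystander vial_red was moved more than 20 mm (distance of vial_red from where it was at the start of the episode above 0.02 m).
It fails at once if the bystander vial_black was moved more than 20 mm (distance of vial_black from where it was at the start of the episode above 0.02 m).
It fails at once if the bystander dish was moved more than 20 mm (distance of dish from where it was at the start of the episode above 0.02 m).
It fails at once if the bystander tape_roll was moved more than 20 mm (distance of tape_roll from where it was at the start of the episode above 0.02 m).
It also fails if it takes over 58 s, if anything falls off the work surface, if the arm or the gripper's body presses on something with over 40 N, if the wrist force passes 120 N, or if a joint passes its speed limit or range.

### The arm

A 6-joint arm with a two-finger parallel gripper is mounted at the origin on a cart in front of the work surface, level with it; the furniture and walls round the work are solid. World frame = base frame: x ahead of the robot, y to its left, z up, the work surface at z = 0. Lengths are in mm, angles in rad, forces in N, time in s.
With the tool pointing down it reaches from about 275 to 1000 mm from the base axis. Payload 8.4 kg.
Tool frame: the origin (TCP) lies between the finger pads; the fingertips stand 8 mm ahead of it and the grasp point (between the pads) lies 11 mm behind it (tcp_to_tips is the distance from the TCP to the fingertips, in mm); z points along the fingers, y is the line along which they close (so a half turn about z gives the same grasp; the last joint's range is limited). The gripper opens to 85 mm and grips with 20 to 120 N. Pads are 22 mm wide; open, the fingers measure 114 mm over their backs; the gripper's body (76 mm by 85 mm) begins 54 mm behind the grasp point. The pads swing forward as they close: fully open they stand 13 mm farther back than shut.
Start: joints at [-1.109, 0.353, 1.633, -0, 1.155, -0.002], TCP at [279.593, -558.978, 239.281] pointing down, gripper open.
Joint ranges: [-2.63, 2.63], [-0.92, 2.1], [0.06, 2.66], [-1.3, 4.44], [0, 2.69], [-3.02, 3.02]. Speed limits (rad/s): [2.22, 2.22, 2.79, 3.14, 3.14, 3.14].

### API

Orientations are given as [roll, pitch, yaw] about the fixed x, y, z axes, in that order (R = Rz(yaw) Ry(pitch) Rx(roll)).
In Python, from rig import * gives the robot as it stands.
- The arm moves only by the tool step_arm, never from a script. Its argument "motion" is a list of rows, each an object with "claw": the finger opening in mm, from 0 to 85.4; "delta_pos": the shift along the tool's x, y, z in mm, a list of three; "turn": the turn about the tool's z in rad. In form: [{"claw": claw, "delta_pos": [dx, dy, dz], "turn": turn}, ...]. A call has 1 to 8 rows; each row shifts and turns the commanded pose from where the row before left it, along the tool's axes as they then stand; what a row does not reach is not made up. A row lasts 1/12 s, in which the tool goes at most 41.7 mm and 7.16 degrees, less where a joint would pass 70% of its speed; a pose out of reach is approached as far as the arm can. A call is refused whole if a number of a shift passes 41.7 or a number of a turn 0.125, either way. A call with a gripper value outside its range is refused whole. The fingers move at their own pace and stop on an object; "force" is the grip in N (left out, the last holds). Time passes only in rows, so rows that do not move let the fingers close. It gives the time, the measured TCP pose, the force, the opening and the grip force at its end, in the units of the state.
- sense(): the state, without advancing time (a new reading comes with each control period).
- grab_frame(name): name is "side" or "top" or "wrist"; returns a dict with "img" (480x640x3 uint8, red, green, blue), "vertical_fov" (degrees; the focal length in pixels is half the picture's height over the tangent of half this angle, whatever the lens; pixels are square), "cx", "cy" (the principal point, pixels), "R" (3x3) and "t" (3): a world point X has camera coordinates R X + t. Camera axes: x right, y down, z forward; pixel columns grow to the right and rows downward; lengths in mm; the calibration is good to about 2 mm. A picture is of the moment at which its call begins. There is no depth.
- sign_off(): hands the job in; it is judged then, once.
The state is a dict: "clock": time; "qpos": joint angles; "qvel": joint speeds; "joint_efforts": joint torques, N m; "eef_pos": TCP position; "tcp_rot": TCP orientation; "contact_force": force on the tool from outside, world axes, zero at the start; "wrist_torque": the same for the moment, N m; "opening": opening from 0.0 (shut) to 1.0 (fully open); "grasp_force": force on a finger pad.
Only numpy, scipy, OpenCV 4.12 (cv2) and the standard library are available. Lean on these libraries where they do the work, as an engineer would, in place of code of your own. Each camera call takes 0.05 s, during which the arm holds its last target. There are 200 camera calls.

## Working session

There is one attempt and no reset: what is moved stays moved. The work goes in short steps, Python scripts to look and compute and a tool call to move; the robot and the scene stay as the last step left them, time stands still between calls to the robot, and variables do not carry over. Pictures are saved under pics/ and viewed, at most 10 in all, crops included, and the job is handed in when it is done.

Besides the shell and the picture viewer there is one more tool, called after ">>>" as name([rows], argument=value, ...), one row to a line, values as JSON. step_arm: Moves the arm, as the interface text tells. Its arguments: {"type":"object","properties":{"motion":{"type":"array","items":{"type":"object","properties":{"claw":{"type":"number"},"delta_pos":{"type":"array","items":{"type":"number"}},"turn":{"type":"number"}}}},"force":{"type":"number"}},"required":["motion"]}

```bash
mkdir -p pics; cat > h.py <<'E'
from rig import *
import numpy as np, cv2
def grab(n,f=None):
    d=grab_frame(n)
    d['f']=240/np.tan(np.radians(d['vertical_fov'])/2)
    d['R']=np.array(d['R']);d['t']=np.array(d['t'])
    if f: cv2.imwrite('pics/'+f,d['img'][:,:,::-1])
    return d
def onz(d,u,v,z):
    r=d['R'].T@np.array([(u-d['cx'])/d['f'],(v-d['cy'])/d['f'],1]); c=-d['R'].T@d['t']
    return c+r*(z-c[2])/r[2]
def proj(d,X):
    p=d['R']@np.array(X)+d['t']; return d['cx']+d['f']*p[0]/p[2], d['cy']+d['f']*p[1]/p[2]
E
python3 - <<'E'
from h import *
import pickle
s=sense();print(s)
for n in('top','side'):
    d=grab(n,n+'0.png');pickle.dump(d,open(n+'0.pkl','wb'));print(n,d['f'],d['cx'],d['cy'],-d['R'].T@d['t'])
E
```

```text
{'clock': 0.0, 'qpos': array([-1.10942336e+00,  3.53639190e-01,  1.63416640e+00,  3.85885828e-06,
        1.15519755e+00, -2.41741455e-03]), 'qvel': array([-1.14320838e-03,  1.10699942e-03,  5.59615622e-04,  9.48374368e-05,
        8.78466876e-05, -1.28495529e-04]), 'joint_efforts': array([-3.68285109e-04, -6.05257559e+01, -3.42063260e+01, -6.59568127e-05,
        9.59810510e-03,  7.72760177e-05]), 'eef_pos': array([ 279.36472327, -558.54915835,  238.55346424]), 'tcp_rot': array([-3.14018218e+00, -6.93789233e-06,  4.63788812e-01]), 'contact_force': array([-0.53694501, -0.0491969 , -0.63422587]), 'wrist_torque': array([ 0.040769  , -0.01967283,  0.00841027]), 'grasp_force': 0.0, 'opening': 0.9994530035938828}
top 464.14164648099 306.2204418292114 246.02521894911624 [398.32929524  79.0486195  925.57811751]
side 496.5096871633968 318.81674988418274 239.26496090369716 [ 492.71424102 -729.06417671  517.41665289]
```

View pics/top0.png

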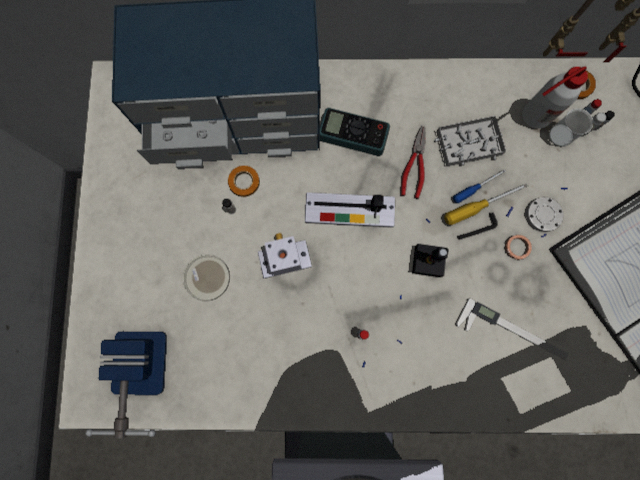

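View pics/side0.png

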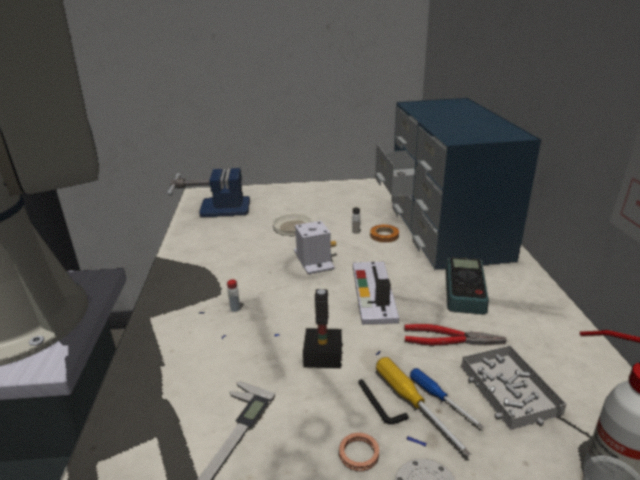

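The top view shows the holder at (430,260) with the handle top near (443,253), the port block at (283,254), the tag at (376,203) on its rail, vials at (228,205) and (360,334), the dish at (207,278) and the tape at (243,181).

```bash
python3 - <<'E'
from h import *
import pickle
d=pickle.load(open('top0.pkl','rb'));g=d['img'][:,:,::-1]
a=cv2.resize(g[225:295,240:330],None,fx=4,fy=4,interpolation=cv2.INTER_CUBIC)
b=cv2.resize(g[225:295,395:470],None,fx=4,fy=4,interpolation=cv2.INTER_CUBIC)
c=cv2.resize(g[180:240,290:410],None,fx=4,fy=4,interpolation=cv2.INTER_CUBIC)
o=np.zeros((520,800,3),np.uint8);o[:280,:360]=a;o[:280,370:670]=b;o[280:520,:480]=c
cv2.imwrite('pics/crop0.png',o)
for n,u,v,z in[('holder',430,260,30),('rodtop',443,253,117),('bore',283,254,72),('tag',376,203,60),('vb',228,205,58),('vr',363,334,58),('dish',207,278,15),('tape',243,181,13)]:
    print(n,onz(d,u,v,z).round(1))
E
```

```text
holder [ 529.  -144.5   30. ]
rodtop [ 528.7 -146.   117. ]
bore [533.7 138.2  72. ]
tag [635.  -38.4  60. ]
vb [631.7 247.   58. ]
vr [387.7  -9.5  58. ]
dish [494.5 291.9  15. ]
tape [694.6 226.5  13. ]
```

View pics/crop0.png

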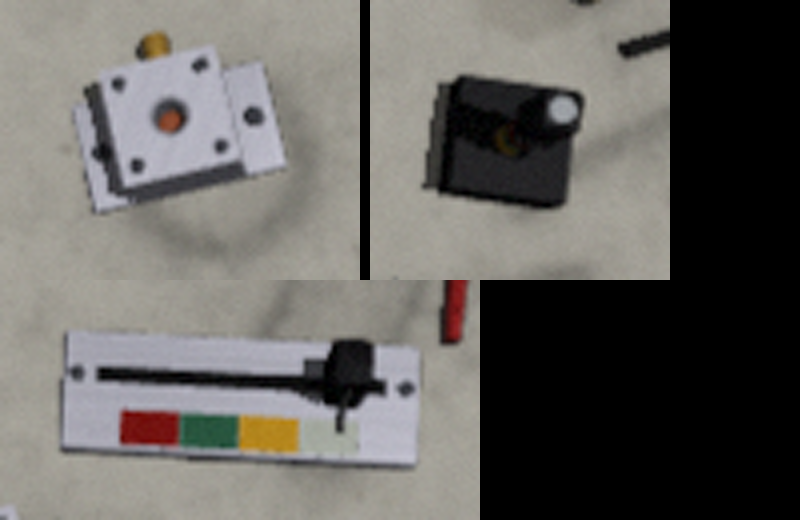

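>>> step_arm([
  {"claw": 85,"delta_pos": [25.5,-16,0],"turn": 0},
  {"claw": 85,"delta_pos": [25.5,-16,0],"turn": 0},
  {"claw": 85,"delta_pos": [25.5,-16,0],"turn": 0},
  {"claw": 85,"delta_pos": [25.5,-16,0],"turn": 0},
  {"claw": 85,"delta_pos": [25.5,-16,0],"turn": 0},
  {"claw": 85,"delta_pos": [25.5,-16,0],"turn": 0},
  {"claw": 85,"delta_pos": [25.5,-16,0],"turn": 0},
  {"claw": 85,"delta_pos": [25.5,-16,0],"turn": 0},
])

```text
clock: 0.77
eef_pos: [405.1, -351.8, 239.1]
tcp_rot: [-3.141, 0.0, 0.464]
contact_force: [0.5, -0.2, -0.4]
opening: 0.998
grasp_force: 0.0
```

>>> step_arm([
  {"claw": 85,"delta_pos": [25.5,-16,0],"turn": 0},
  {"claw": 85,"delta_pos": [25.5,-16,0],"turn": 0},
  {"claw": 85,"delta_pos": [25.5,-16,0],"turn": 0},
  {"claw": 85,"delta_pos": [25.5,-16,0],"turn": 0},
  {"claw": 85,"delta_pos": [25.5,-16,0],"turn": 0},
  {"claw": 85,"delta_pos": [25.5,-16,0],"turn": 0},
  {"claw": 85,"delta_pos": [25.5,-16,0],"turn": 0},
  {"claw": 85,"delta_pos": [25.5,-16,0],"turn": 0},
])

```text
clock: 1.43
eef_pos: [530.3, -146.0, 239.1]
tcp_rot: [-3.141, 0.0, 0.464]
contact_force: [-0.1, -0.7, -0.2]
opening: 0.996
grasp_force: 0.0
```

```bash
python3 - <<'E'
from h import *
import pickle
d=grab('wrist','w1.png');pickle.dump(d,open('w1.pkl','wb'))
s=sense();print(s['clock'],s['eef_pos'],s['tcp_rot'],-d['R'].T@d['t'],d['f'],d['R'])
for X in [(528.7,-146,117),(529,-144.5,30)]: print(proj(d,X))
E
```

```text
1.4833 [ 532.84588589 -142.44315392  239.17268754] [-3.14018547e+00 -2.42174600e-03  4.64549179e-01] [ 591.69781718 -115.64611596  375.09328158] 357.21622011047475 [[ 0.44700082 -0.8945328  -0.00115338]
 [-0.85996659 -0.43008223  0.27474849]
 [-0.24626758 -0.12182093 -0.96151544]]
(np.float64(320.37711404289223), np.float64(228.35514520586926))
(np.float64(319.4748797402316), np.float64(204.26182718883257))
```

View pics/w1.png

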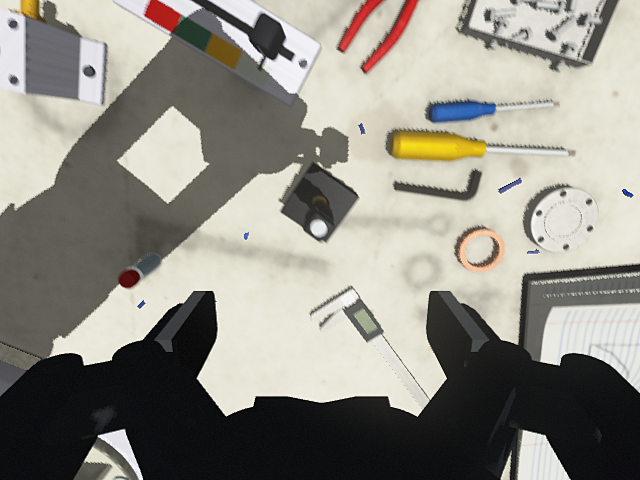

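The wrist view shows the holder around (319,203) with the rod's white end at (318,228), exactly where predicted; handle yaw is still to be read.

```bash
python3 - <<'E'
from h import *
import pickle
d=pickle.load(open('w1.pkl','rb'));g=d['img'][:,:,::-1]
c=cv2.resize(g[155:250,265:375],None,fx=6,fy=6,interpolation=cv2.INTER_CUBIC)
c=np.clip(c.astype(float)*2.2+10,0,255).astype(np.uint8)
cv2.imwrite('pics/crop1.png',c)
E
```

```text
(no output)
```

View pics/crop1.png

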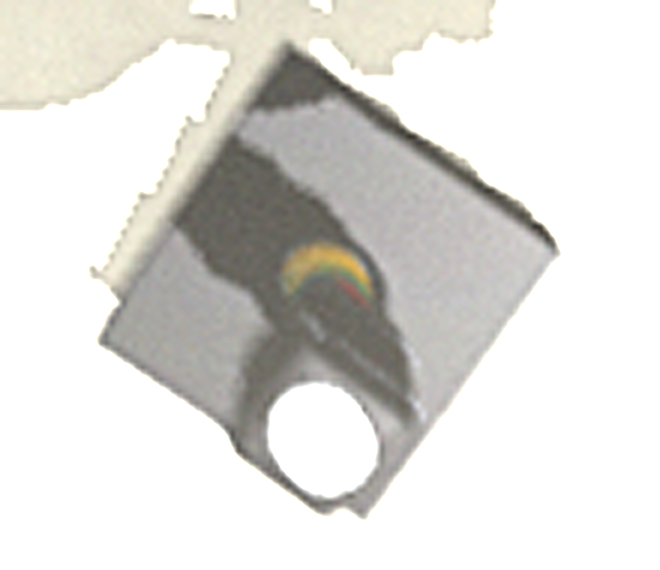

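```bash
python3 - <<'E'
from h import *
import pickle
d=pickle.load(open('w1.pkl','rb'))
P=lambda u,v,z:onz(d,265+u/6,155+v/6,z)
def an(a,b,z):
    v=P(*b,z)-P(*a,z);print(np.degrees(np.arctan2(v[1],v[0])).round(1),np.linalg.norm(v).round(1))
an((230,440),(325,512),117);an((295,310),(420,410),117)
an((290,45),(555,245),30);an((365,517),(555,245),30);an((105,340),(235,438),30);an((105,340),(290,45),30)
print(P(323,440,117))
E
```

```text
-101.9 15.1
-102.7 20.0
-100.2 53.5
-7.0 55.6
-101.7 27.0
-6.2 56.8
[ 528.19830412 -144.95898394  117.        ]
```

>>> step_arm([
  {"claw": 50,"delta_pos": [0,0,10],"turn": 0.106},
  {"claw": 50,"delta_pos": [0,0,15],"turn": 0.106},
  {"claw": 50,"delta_pos": [0,0,15],"turn": 0.106},
  {"claw": 50,"delta_pos": [0,0,15],"turn": 0.106},
  {"claw": 50,"delta_pos": [0,0,15],"turn": 0.106},
  {"claw": 50,"delta_pos": [0,0,10],"turn": 0.106},
  {"claw": 50,"delta_pos": [-3.7,3.7,10],"turn": 0},
  {"claw": 50,"delta_pos": [0,0,0],"turn": 0},
])

```text
clock: 2.15
eef_pos: [523.6, -150.5, 147.1]
tcp_rot: [-3.141, 0.004, -0.169]
contact_force: [-1.0, 0.2, -0.5]
opening: 0.589
grasp_force: 0.0
```

```bash
python3 - <<'E'
from h import *
s=sense();print(s['clock'],s['eef_pos'],s['tcp_rot'],s['opening'],s['contact_force'])
d=grab('wrist','w2.png')
print(proj(d,s['eef_pos']),proj(d,(528.3,-145.5,117)))
E
```

```text
2.15 [ 523.57835024 -150.53097887  147.12683441] [-3.1413473   0.00402751 -0.16885408] 0.5891313041037718 [-1.04818132  0.18967854 -0.47885507]
(np.float64(319.5144350365226), np.float64(301.86850528486497)) (np.float64(308.27543129032915), np.float64(266.8629930407385))
```

View pics/w2.png

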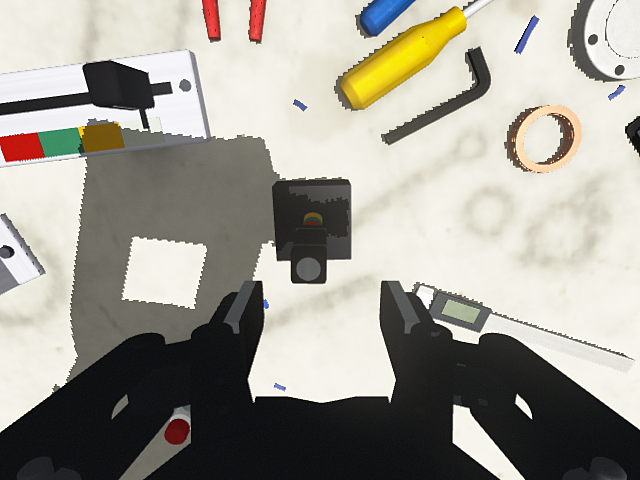

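Handle is square with the gripper; its end at (308,268) fits the estimate. I'll correct by 4.8/5 mm and descend.

>>> step_arm([
  {"claw": 50,"delta_pos": [4,-5.7,0],"turn": 0},
  {"claw": 50,"delta_pos": [0,0,0],"turn": 0},
  {"claw": 50,"delta_pos": [0,0,15],"turn": 0},
  {"claw": 50,"delta_pos": [0,0,15],"turn": 0},
  {"claw": 50,"delta_pos": [0,0,15],"turn": 0},
  {"claw": 50,"delta_pos": [0,0,10],"turn": 0},
  {"claw": 50,"delta_pos": [0,0,8],"turn": 0},
  {"claw": 50,"delta_pos": [0,0,0],"turn": 0},
])

```text
clock: 2.87
eef_pos: [530.1, -145.3, 85.2]
tcp_rot: [-3.141, 0.002, -0.171]
contact_force: [-0.1, -0.5, 1.1]
opening: 0.589
grasp_force: 0.0
```

>>> step_arm([
  {"claw": 50,"delta_pos": [-1.5,0,0],"turn": 0},
  {"claw": 10,"delta_pos": [0,0,0],"turn": 0},
  {"claw": 10,"delta_pos": [0,0,0],"turn": 0},
  {"claw": 10,"delta_pos": [0,0,0],"turn": 0},
  {"claw": 10,"delta_pos": [0,0,0],"turn": 0},
  {"claw": 10,"delta_pos": [0,0,0],"turn": 0},
  {"claw": 10,"delta_pos": [0,0,0],"turn": 0},
  {"claw": 10,"delta_pos": [0,0,0],"turn": 0},
], force=80)

```text
clock: 3.53
eef_pos: [529.7, -145.5, 87.1]
tcp_rot: [3.142, -0.001, -0.172]
contact_force: [-0.7, 0.5, 6.8]
opening: 0.204
grasp_force: 77.8
```

```bash
python3 - <<'E'
from h import *
s=sense();print(s['clock'],s['eef_pos'],s['tcp_rot'],s['opening'],s['grasp_force'],s['contact_force'],s['qpos'])
E
```

```text
3.5333 [ 529.66949265 -145.45422924   87.10634056] [ 3.14153887e+00 -1.25996948e-03 -1.72194190e-01] 0.20446883333322588 77.78448343276978 [-0.68727073  0.54045541  6.77096061] [-2.70780376e-01  4.31186912e-01  1.91663830e+00  9.89923891e-05
  7.92508304e-01  1.47214072e+00]
```

>>> step_arm([
  {"claw": 10,"delta_pos": [0,0,-8],"turn": 0},
  {"claw": 10,"delta_pos": [0,0,-12],"turn": 0},
  {"claw": 10,"delta_pos": [0,0,-20],"turn": 0},
  {"claw": 10,"delta_pos": [0,0,-20],"turn": 0},
  {"claw": 10,"delta_pos": [0,0,-20],"turn": 0},
  {"claw": 10,"delta_pos": [0,0,-20],"turn": 0},
  {"claw": 10,"delta_pos": [-5,-20,-5],"turn": 0},
  {"claw": 10,"delta_pos": [-7,-30,0],"turn": 0},
])

```text
clock: 4.2
eef_pos: [527.5, -95.4, 194.6]
tcp_rot: [3.141, -0.005, -0.175]
contact_force: [1.4, 0.5, -0.6]
opening: 0.202
grasp_force: 78.2
```

>>> step_arm([
  {"claw": 10,"delta_pos": [-7,-35,0],"turn": 0},
  {"claw": 10,"delta_pos": [-7,-35,0],"turn": 0},
  {"claw": 10,"delta_pos": [-7,-35,0],"turn": 0},
  {"claw": 10,"delta_pos": [-7,-35,0],"turn": 0},
  {"claw": 10,"delta_pos": [-4.5,-20,0],"turn": 0},
  {"claw": 10,"delta_pos": [0,0,0],"turn": 0},
  {"claw": 10,"delta_pos": [0,0,0],"turn": 0},
])

```text
clock: 4.78
eef_pos: [521.2, 70.1, 192.2]
tcp_rot: [3.142, -0.001, -0.17]
contact_force: [0.2, 0.4, -0.3]
opening: 0.201
grasp_force: 78.2
```

```bash
python3 - <<'E'
from h import *
import pickle
s=sense();print(s['clock'],s['eef_pos'],s['tcp_rot'],s['opening'],s['grasp_force'],s['contact_force'])
D={n:grab(n) for n in('wrist','side','top')};pickle.dump((s,D),open('s3.pkl','wb'))
e=s['eef_pos'];B=(533.5,139,72)
for n in D: print(n,proj(D[n],B),proj(D[n],e-[0,0,82]))
o=np.zeros((590,800,3),np.uint8)
w=D['wrist']['img'][:,:,::-1]; o[:390,:520]=cv2.resize(w,(520,390))
def crop(n,X,r,k):
    u,v=map(int,proj(D[n],X));print(n,'crop origin',u-r,v-r)
    return cv2.resize(D[n]['img'][v-r:v+r,u-r:u+r,::-1],None,fx=k,fy=k,interpolation=cv2.INTER_CUBIC)
o[:240,540:780]=crop('wrist',B,30,4)
o[250:530,520:800]=crop('side',e-[0,0,50],35,4)
o[392:588,:196]=crop('top',B,24,4)[:196,:196] if 0 else cv2.resize(crop('top',B,24,4),(196,196))
cv2.imwrite('pics/m3.png',o)
E
```

```text
4.7833 [521.23597651  70.10692481 192.16233565] [ 3.14158705e+00 -7.36717974e-04 -1.69680520e-01] 0.20063025698883258 78.19380283355713 [ 0.1947484   0.41569754 -0.2782934 ]
wrist (np.float64(226.16871152763628), np.float64(227.03098846330315)) (np.float64(320.23839380668636), np.float64(243.04020149706116))
side (np.float64(311.47009138792055), np.float64(227.84129028561227)) (np.float64(306.4356460463554), np.float64(226.73691119957053))
top (np.float64(282.59083660046036), np.float64(254.0860400577803)) (np.float64(319.7962718179909), np.float64(257.60520971682115))
wrist crop origin 196 197
side crop origin 270 175
top crop origin 258 230
```

View pics/m3.png

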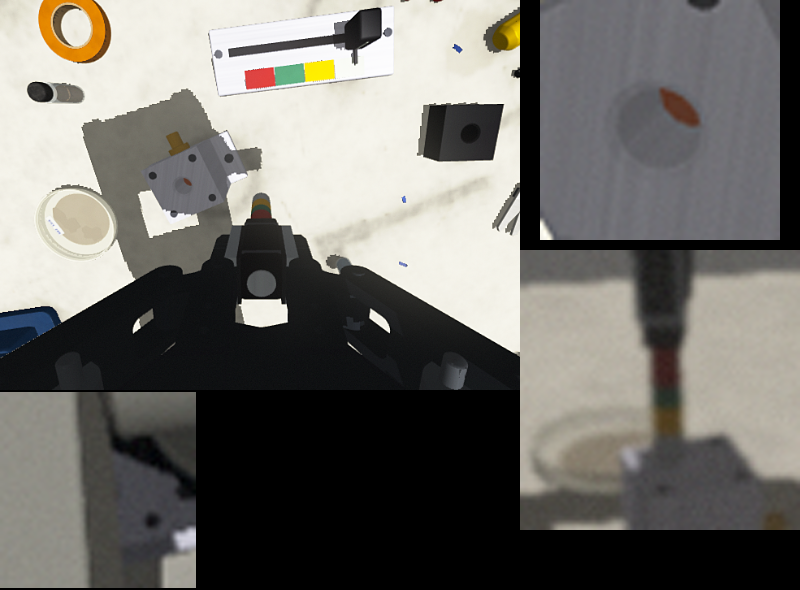

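The wrist view shows the bore mouth at about (225,228) with the plug's copper edge inside, and the rod hanging straight with its tip near (320,241); the side view shows the rod vertical at column 306.

```bash
python3 - <<'E'
from h import *
import pickle
s,D=pickle.load(open('s3.pkl','rb'));d=D['wrist'];e=s['eef_pos']
B=onz(d,225.1,228.5,72);print(B)
t=pickle.load(open('top0.pkl','rb'));print(onz(t,282.4,254.3,72))
# red band centre in wrist and side
for n in('wrist','side'):
    c=D[n];h=cv2.cvtColor(c['img'],cv2.COLOR_RGB2HSV);u,v=map(int,proj(c,e-[0,0,50]))
    for nm,lo,hi,z in(('yel',15,32,-82+24.5),('red',0,8,-82+50),('grn',40,85,-82+36)):
        m=np.zeros(h.shape[:2],bool);m[v-40:v+40,u-12:u+12]=1
        m&=(h[...,0]>=lo)&(h[...,0]<=hi)&(h[...,1]>90)
        y,x=np.nonzero(m);print(n,nm,len(x),x.mean().round(1),y.mean().round(1),np.round(proj(c,e+[0,0,z]),1))
y=s['tcp_rot'][2]
v=B-e;print(v, 'tool',v[0]*np.cos(y)+v[1]*np.sin(y),v[0]*np.sin(y)-v[1]*np.cos(y))
E
```

```text
[532.53481638 140.05562072  72.        ]
[533.09579458 139.35067483  72.        ]
wrist yel 157 320.5 249.4 [320.1 255.9]
wrist red 215 320.4 263.6 [319.9 272.8]
wrist grn 5 309.6 261.4 [320. 263.]
side yel 38 306.4 217.0 [305.9 214.5]
side red 41 305.9 203.7 [305.4 201.4]
side grn 0 nan nan [305.7 208.6]
[  11.29883987   69.94869591 -120.16233565] tool -0.6754844233821302 -70.85215284532308<stdin>:12: RuntimeWarning: Mean of empty slice.
  ret = ret.dtype.type(ret / rcount)
```

>>> step_arm([
  {"claw": 10,"delta_pos": [-0.2,-20,0],"turn": 0},
  {"claw": 10,"delta_pos": [-0.3,-30,0],"turn": 0},
  {"claw": 10,"delta_pos": [-0.2,-20.5,0],"turn": 0},
  {"claw": 10,"delta_pos": [0,0,8],"turn": 0},
  {"claw": 10,"delta_pos": [0,0,8],"turn": 0},
  {"claw": 10,"delta_pos": [0,0,8],"turn": 0},
  {"claw": 10,"delta_pos": [0,0,0],"turn": 0},
  {"claw": 10,"delta_pos": [0,0,0],"turn": 0},
])

```text
clock: 5.6
eef_pos: [532.0, 137.5, 166.4]
tcp_rot: [3.141, 0.002, -0.174]
contact_force: [0.4, 1.2, -1.6]
opening: 0.203
grasp_force: 78.4
```

```bash
python3 - <<'E'
from h import *
import pickle
s=sense();print(s['clock'],s['eef_pos'],s['tcp_rot'],s['contact_force'])
D={n:grab(n) for n in('wrist','side','top')};pickle.dump((s,D),open('s4.pkl','wb'))
e=s['eef_pos'];o=np.zeros((520,800,3),np.uint8)
def crop(n,X,r,k):
    u,v=map(int,proj(D[n],X));print(n,'origin',u-r,v-r)
    return cv2.resize(D[n]['img'][v-r:v+r,u-r:u+r,::-1],None,fx=k,fy=k,interpolation=cv2.INTER_CUBIC)
o[:400,:400]=crop('wrist',(532.8,139.7,72),50,4)
o[:400,400:]=crop('side',(532.8,139.7,90),40,5)
cv2.imwrite('pics/m4.png',o[:400])
E
```

```text
5.6 [531.97197986 137.48479246 166.41502844] [ 3.14056071e+00  1.85462044e-03 -1.73504378e-01] [ 0.38571112  1.22193981 -1.56747191]
wrist origin 266 186
side origin 270 179
```

View pics/m4.png

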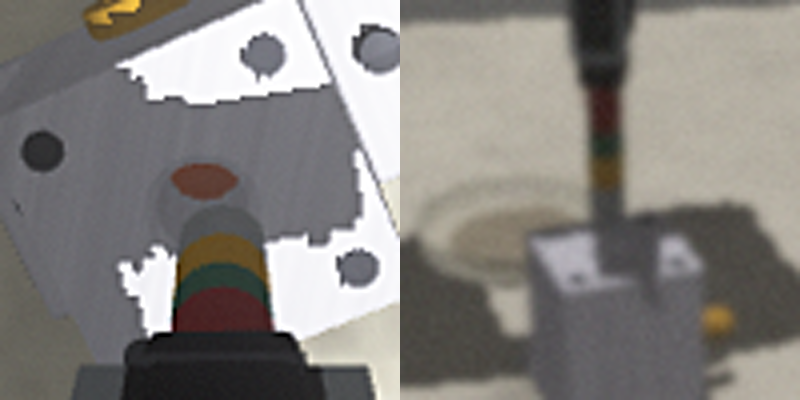

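The wrist crop shows the bore centre at about crop (203,204) and the rod axis at column 221, so the rod must shift about 2.5 mm along −tool y.

```bash
python3 - <<'E'
from h import *
import pickle
s,D=pickle.load(open('s4.pkl','rb'));d=D['wrist'];e=s['eef_pos']
print(onz(d,316.75,237,72))
s=sense();print(s['eef_pos'])
y=-.172
u,v=proj(d,e-[0,0,84]);print(u,v)
# side: shaft columns yellow band
c=D['side'];print(proj(c,e-[0,0,60]), 'seen col',270+(606-400)/5, 'bore mouth rim',proj(c,(532.8,139.7,72)))
E
```

```text
[532.51250858 139.73671926  72.        ]
[532.85556895 138.21045992 167.55177471]
320.1408683160934 241.8376879859744
(np.float64(310.1721623498027), np.float64(212.37992520392368)) seen col 311.2 bore mouth rim (np.float64(311.0927068208833), np.float64(227.69978447984963))
```

>>> step_arm([
  {"claw": 10,"delta_pos": [-1.2,-2,0],"turn": 0},
  {"claw": 10,"delta_pos": [0,0,4],"turn": 0},
  {"claw": 10,"delta_pos": [0,0,3],"turn": 0},
  {"claw": 10,"delta_pos": [0,0,3],"turn": 0},
  {"claw": 10,"delta_pos": [0,0,3],"turn": 0},
  {"claw": 10,"delta_pos": [0,0,2],"turn": 0},
  {"claw": 10,"delta_pos": [0,0,0],"turn": 0},
  {"claw": 10,"delta_pos": [0,0,0],"turn": 0},
])

```text
clock: 6.42
eef_pos: [532.0, 141.0, 152.2]
tcp_rot: [-3.142, -0.0, -0.172]
contact_force: [1.0, -0.5, -1.0]
opening: 0.201
grasp_force: 78.7
```

>>> step_arm([
  {"claw": 10,"delta_pos": [0,0,2],"turn": 0},
  {"claw": 10,"delta_pos": [0,0,2],"turn": 0},
  {"claw": 10,"delta_pos": [0,0,0],"turn": 0},
])

```text
clock: 6.67
eef_pos: [532.5, 140.9, 148.2]
tcp_rot: [-3.141, -0.001, -0.172]
contact_force: [2.7, -1.1, -1.4]
opening: 0.199
grasp_force: 78.6
```

```bash
python3 - <<'E'
from h import *
s=sense();print(s['clock'],s['eef_pos'],s['contact_force'],s['wrist_torque'])
D={n:grab(n) for n in('wrist','side')}
o=np.zeros((400,800,3),np.uint8)
def crop(n,X,r,k):
    u,v=map(int,proj(D[n],X));print(n,'origin',u-r,v-r)
    return cv2.resize(D[n]['img'][v-r:v+r,u-r:u+r,::-1],None,fx=k,fy=k,interpolation=cv2.INTER_CUBIC)
o[:,:400]=crop('wrist',(532.8,139.7,72),50,4)
o[:,400:]=crop('side',(532.8,139.7,90),40,5)
cv2.imwrite('pics/m5.png',o)
E
```

```text
6.6667 [532.46526441 140.9034155  148.21166099] [ 2.71943084 -1.07227341 -1.39591113] [-0.28994874 -0.85153519  0.02180044]
wrist origin 272 195
side origin 270 179
```

View pics/m5.png

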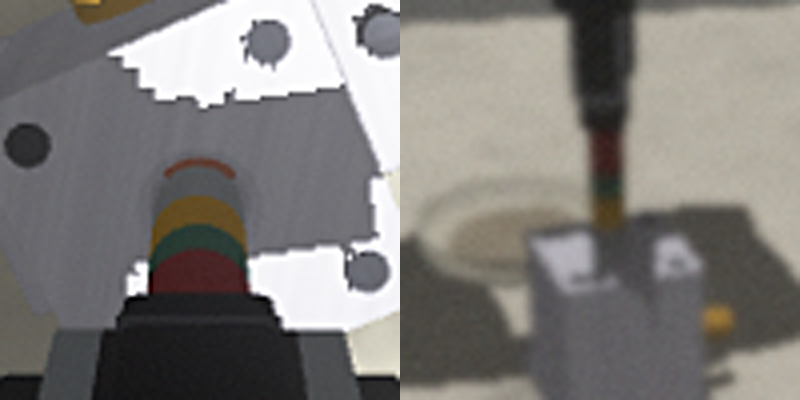

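The rod tip is in the bore (side view: yellow band just above the mouth) and bears lightly to the left; I'll nudge it and go on.

>>> step_arm([
  {"claw": 10,"delta_pos": [0.7,0.6,0],"turn": 0},
  {"claw": 10,"delta_pos": [0,0,2],"turn": 0},
  {"claw": 10,"delta_pos": [0,0,2],"turn": 0},
  {"claw": 10,"delta_pos": [0,0,2],"turn": 0},
  {"claw": 10,"delta_pos": [0,0,0],"turn": 0},
  {"claw": 10,"delta_pos": [0,0,0],"turn": 0},
])

```text
clock: 7.27
eef_pos: [532.5, 140.3, 142.0]
tcp_rot: [-3.141, -0.0, -0.172]
contact_force: [4.6, 1.4, -3.3]
opening: 0.2
grasp_force: 78.1
```

>>> step_arm([
  {"claw": 10,"delta_pos": [0.6,-0.1,0],"turn": 0},
  {"claw": 10,"delta_pos": [0,0,2],"turn": 0},
  {"claw": 10,"delta_pos": [0,0,2],"turn": 0},
  {"claw": 10,"delta_pos": [0,0,1],"turn": 0},
  {"claw": 10,"delta_pos": [0,0,0],"turn": 0},
])

```text
clock: 7.68
eef_pos: [532.8, 140.2, 137.0]
tcp_rot: [3.141, 0.0, -0.172]
contact_force: [2.4, 0.3, -2.5]
opening: 0.202
grasp_force: 78.4
```

>>> step_arm([
  {"claw": 10,"delta_pos": [0.3,0,1],"turn": 0},
  {"claw": 10,"delta_pos": [0,0,1.5],"turn": 0},
  {"claw": 10,"delta_pos": [0,0,1.5],"turn": 0},
  {"claw": 10,"delta_pos": [0,0,0],"turn": 0},
  {"claw": 10,"delta_pos": [0,0,0],"turn": 0},
])

```text
clock: 8.1
eef_pos: [533.0, 140.1, 133.0]
tcp_rot: [3.141, 0.001, -0.172]
contact_force: [0.9, 0.5, -1.4]
opening: 0.204
grasp_force: 78.3
```

>>> step_arm([
  {"claw": 10,"delta_pos": [0,0,1],"turn": 0},
  {"claw": 10,"delta_pos": [0,0,1.5],"turn": 0},
  {"claw": 10,"delta_pos": [0,0,1.5],"turn": 0},
  {"claw": 10,"delta_pos": [0,0,0],"turn": 0},
  {"claw": 10,"delta_pos": [0,0,0],"turn": 0},
])

```text
clock: 8.52
eef_pos: [533.1, 140.1, 129.1]
tcp_rot: [3.141, 0.0, -0.172]
contact_force: [1.3, 0.7, -0.9]
opening: 0.195
grasp_force: 78.4
```

>>> step_arm([
  {"claw": 10,"delta_pos": [0,0,1],"turn": 0},
  {"claw": 10,"delta_pos": [0,0,1],"turn": 0},
  {"claw": 10,"delta_pos": [0,0,1],"turn": 0},
  {"claw": 10,"delta_pos": [0,0,1],"turn": 0},
  {"claw": 10,"delta_pos": [0,0,0],"turn": 0},
  {"claw": 10,"delta_pos": [0,0,0],"turn": 0},
])

```text
clock: 9.02
eef_pos: [533.2, 140.2, 125.2]
tcp_rot: [3.141, 0.0, -0.172]
contact_force: [0.8, -0.6, -1.6]
opening: 0.199
grasp_force: 78.5
```

>>> step_arm([
  {"claw": 10,"delta_pos": [0,0,1],"turn": 0},
  {"claw": 10,"delta_pos": [0,0,1],"turn": 0},
  {"claw": 10,"delta_pos": [0,0,1],"turn": 0},
  {"claw": 10,"delta_pos": [0,0,1],"turn": 0},
  {"claw": 10,"delta_pos": [0,0,0],"turn": 0},
  {"claw": 10,"delta_pos": [0,0,0],"turn": 0},
])

```text
clock: 9.52
eef_pos: [533.3, 140.2, 121.2]
tcp_rot: [-3.142, -0.0, -0.172]
contact_force: [-0.8, 0.7, 1.4]
opening: 0.196
grasp_force: 79.1
```

>>> step_arm([
  {"claw": 10,"delta_pos": [0,0,1],"turn": 0},
  {"claw": 10,"delta_pos": [0,0,1],"turn": 0},
  {"claw": 10,"delta_pos": [0,0,1],"turn": 0},
  {"claw": 10,"delta_pos": [0,0,0],"turn": 0},
])

```text
clock: 9.85
eef_pos: [533.3, 140.2, 118.1]
tcp_rot: [-3.142, -0.0, -0.172]
contact_force: [-0.9, -1.0, 1.8]
opening: 0.2
grasp_force: 79.1
```

>>> step_arm([
  {"claw": 10,"delta_pos": [0,0,0.5],"turn": 0},
  {"claw": 10,"delta_pos": [0,0,0.5],"turn": 0},
  {"claw": 10,"delta_pos": [0,0,0.5],"turn": 0},
  {"claw": 10,"delta_pos": [0,0,0],"turn": 0},
])

```text
clock: 10.18
eef_pos: [533.3, 140.2, 116.7]
tcp_rot: [-3.142, 0.0, -0.172]
contact_force: [0.2, 0.1, 1.9]
opening: 0.195
grasp_force: 79.1
```

>>> step_arm([
  {"claw": 10,"delta_pos": [0,0,0.5],"turn": 0},
  {"claw": 10,"delta_pos": [0,0,0.5],"turn": 0},
  {"claw": 10,"delta_pos": [0,0,0],"turn": 0},
])

```text
clock: 10.43
eef_pos: [533.3, 140.2, 115.7]
tcp_rot: [-3.142, -0.0, -0.172]
contact_force: [-0.7, -0.3, 2.1]
opening: 0.198
grasp_force: 79.1
```

>>> step_arm([
  {"claw": 10,"delta_pos": [0,0,0.5],"turn": 0},
  {"claw": 10,"delta_pos": [0,0,0.5],"turn": 0},
  {"claw": 10,"delta_pos": [0,0,0],"turn": 0},
])

```text
clock: 10.68
eef_pos: [533.3, 140.2, 114.7]
tcp_rot: [-3.142, -0.0, -0.172]
contact_force: [-0.5, -0.4, 2.8]
opening: 0.2
grasp_force: 79.1
```

>>> step_arm([
  {"claw": 10,"delta_pos": [0,0,0.5],"turn": 0},
  {"claw": 10,"delta_pos": [0,0,0.5],"turn": 0},
  {"claw": 10,"delta_pos": [0,0,0],"turn": 0},
])

```text
clock: 10.93
eef_pos: [533.3, 140.2, 113.7]
tcp_rot: [-3.142, 0.0, -0.172]
contact_force: [-1.3, 0.1, 1.6]
opening: 0.2
grasp_force: 79.1
```

>>> step_arm([
  {"claw": 10,"delta_pos": [0,0,0.5],"turn": 0},
  {"claw": 10,"delta_pos": [0,0,0.5],"turn": 0},
  {"claw": 10,"delta_pos": [0,0,0],"turn": 0},
])

```text
clock: 11.18
eef_pos: [533.5, 140.2, 113.2]
tcp_rot: [-3.142, -0.0, -0.172]
contact_force: [-1.2, -0.7, 8.8]
opening: 0.204
grasp_force: 80.1
```

>>> step_arm([
  {"claw": 10,"delta_pos": [0,0,0.3],"turn": 0},
  {"claw": 10,"delta_pos": [0,0,0],"turn": 0},
  {"claw": 10,"delta_pos": [0,0,0],"turn": 0},
])

```text
clock: 11.43
eef_pos: [533.5, 140.2, 113.2]
tcp_rot: [-3.141, -0.0, -0.172]
contact_force: [-1.5, -0.4, 10.7]
opening: 0.2
grasp_force: 80.3
```

>>> step_arm([
  {"claw": 10,"delta_pos": [0,0,0.3],"turn": 0},
  {"claw": 10,"delta_pos": [0,0,0.2],"turn": 0},
  {"claw": 10,"delta_pos": [0,0,0],"turn": 0},
  {"claw": 10,"delta_pos": [0,0,0],"turn": 0},
])

```text
clock: 11.77
eef_pos: [533.7, 140.2, 113.1]
tcp_rot: [-3.141, -0.001, -0.172]
contact_force: [-3.5, -1.4, 15.8]
opening: 0.201
grasp_force: 80.8
```

>>> step_arm([
  {"claw": 10,"delta_pos": [0,0,0.1],"turn": 0},
  {"claw": 10,"delta_pos": [0,0,0],"turn": 0},
  {"claw": 10,"delta_pos": [0,0,0],"turn": 0},
  {"claw": 10,"delta_pos": [0,0,0],"turn": 0},
  {"claw": 10,"delta_pos": [0,0,0],"turn": 0},
  {"claw": 10,"delta_pos": [0,0,0],"turn": 0},
  {"claw": 10,"delta_pos": [0,0,0],"turn": 0},
  {"claw": 10,"delta_pos": [0,0,0],"turn": 0},
])

```text
clock: 12.43
eef_pos: [533.7, 140.2, 113.1]
tcp_rot: [-3.141, -0.001, -0.172]
contact_force: [-3.4, -0.8, 16.1]
opening: 0.203
grasp_force: 80.9
```

>>> step_arm([
  {"claw": 10,"delta_pos": [0,0,0],"turn": 0},
  {"claw": 10,"delta_pos": [0,0,0],"turn": 0},
  {"claw": 10,"delta_pos": [0,0,0],"turn": 0},
  {"claw": 10,"delta_pos": [0,0,0],"turn": 0},
  {"claw": 10,"delta_pos": [0,0,0],"turn": 0},
  {"claw": 10,"delta_pos": [0,0,0],"turn": 0},
])

```text
clock: 12.93
eef_pos: [533.7, 140.2, 113.1]
tcp_rot: [-3.141, -0.001, -0.172]
contact_force: [-3.7, -1.1, 16.5]
opening: 0.2
grasp_force: 80.9
```

Seated: TCP stopped at 113.1 with about 16.5 N held for over 1 s. Unload, release, and look at the band.

>>> step_arm([
  {"claw": 10,"delta_pos": [0,0,-0.5],"turn": 0},
  {"claw": 10,"delta_pos": [0,0,-0.5],"turn": 0},
  {"claw": 10,"delta_pos": [0,0,0],"turn": 0},
  {"claw": 60,"delta_pos": [0,0,0],"turn": 0},
  {"claw": 60,"delta_pos": [0,0,0],"turn": 0},
  {"claw": 60,"delta_pos": [0,0,0],"turn": 0},
  {"claw": 60,"delta_pos": [0,0,0],"turn": 0},
  {"claw": 60,"delta_pos": [0,0,0],"turn": 0},
])

```text
clock: 13.6
eef_pos: [533.2, 140.2, 112.7]
tcp_rot: [3.141, 0.0, -0.172]
contact_force: [0.8, -0.5, -0.3]
opening: 0.703
grasp_force: 0.0
```

>>> step_arm([
  {"claw": 60,"delta_pos": [0,0,-5],"turn": 0},
  {"claw": 60,"delta_pos": [0,0,-15],"turn": 0},
  {"claw": 60,"delta_pos": [0,0,-20],"turn": 0},
  {"claw": 60,"delta_pos": [0,0,-25],"turn": 0},
  {"claw": 60,"delta_pos": [0,0,-25],"turn": 0},
  {"claw": 60,"delta_pos": [0,10,-5],"turn": 0},
  {"claw": 60,"delta_pos": [0,30,0],"turn": 0},
  {"claw": 60,"delta_pos": [0,30,0],"turn": 0},
])

```text
clock: 14.27
eef_pos: [521.5, 71.0, 208.6]
tcp_rot: [-3.141, -0.002, -0.17]
contact_force: [0.4, -0.5, -0.1]
opening: 0.7
grasp_force: 0.0
```

```bash
python3 - <<'E'
from h import *
import pickle
s=sense();print(s['clock'],s['eef_pos'],s['contact_force'],s['opening'])
D={n:grab(n) for n in('wrist','side','top')};pickle.dump((s,D),open('s6.pkl','wb'))
print(proj(D['wrist'],(533,140,72)),proj(D['wrist'],(533,140,140)))
def crop(n,X,r,k):
    u,v=map(int,proj(D[n],X));u=min(max(u,r),640-r);v=min(max(v,r),480-r);print(n,'origin',u-r,v-r)
    return cv2.resize(D[n]['img'][v-r:v+r,u-r:u+r,::-1],None,fx=k,fy=k,interpolation=cv2.INTER_CUBIC)
o=np.zeros((400,800,3),np.uint8)
o[:,:400]=crop('wrist',(533,140,90),50,4)
o[:,400:]=crop('side',(533,140,90),25,8)
cv2.imwrite('pics/m6.png',o)
E
```

```text
14.2667 [521.46805708  70.97610529 208.64559807] [ 0.43556272 -0.50282201 -0.05416895] 0.6999614450048744
(np.float64(231.72523418411038), np.float64(222.75978635991694)) (np.float64(204.46345373080857), np.float64(250.31430809210823))
wrist origin 175 178
side origin 285 194
```

View pics/m6.png

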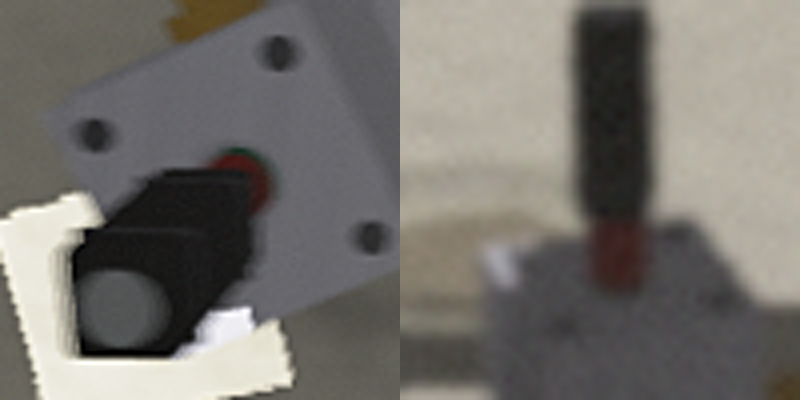

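The side view shows only red between handle (bottom row ≈221) and mouth (≈230); the wrist view shows a thin green rim at the mouth's far side, so it lies near the red/green edge. Quick depth computation.

```bash
python3 - <<'E'
from h import *
import pickle
s,D=pickle.load(open('s6.pkl','rb'));c=D['side'];X=np.array([533,140,0.])
print('mouth',proj(c,X+[0,0,72]), 'near edge of shaft at mouth',proj(c,X+[0,-7,72]))
for dep in(38,40,41,42,44,46,48):
    t=72-dep
    print(dep,'hb',np.round(proj(c,X+[0,-9,t+60]),1)[1],'ht near',np.round(proj(c,X+[0,-9,t+112]),1)[1],'ht far',np.round(proj(c,X+[0,9,t+112]),1)[1], 'topview',np.round(proj(D['top'],X+[0,0,t+112]),1), 'wristdot',np.round(proj(D['wrist'],X+[0,0,t+112]),1))
im=c['img'].astype(int)
for r in range(192,236): print(r,im[r,np.r_[361,363]].tolist() if 0 else im[r,360-285+285-48:360-285+285-46].mean(0).round().tolist(),end=' ')
print()
w=D['wrist'];print('dot',175+122/4,178+308/4)
E
```

```text
mouth (np.float64(311.18461932070545), np.float64(227.62492491760534)) near edge of shaft at mouth (np.float64(311.4080518553396), np.float64(229.24822199982054))
38 hb 219.6 ht near 194.8 ht far 191.1 topview [279.1 247.6] wristdot [201.2 253.6]
40 hb 220.5 ht near 195.8 ht far 192.0 topview [279.1 247.8] wristdot [202.3 252.5]
41 hb 221.0 ht near 196.3 ht far 192.5 topview [279.2 247.9] wristdot [202.9 251.9]
42 hb 221.5 ht near 196.7 ht far 193.0 topview [279.2 248. ] wristdot [203.4 251.4]
44 hb 222.4 ht near 197.7 ht far 194.0 topview [279.3 248.2] wristdot [204.5 250.3]
46 hb 223.3 ht near 198.7 ht far 194.9 topview [279.4 248.4] wristdot [205.5 249.3]
48 hb 224.2 ht near 199.7 ht far 195.9 topview [279.5 248.6] wristdot [206.5 248.2]
192 [174.0, 168.0, 156.0] 193 [154.0, 149.0, 139.0] 194 [105.0, 102.0, 97.0] 195 [66.0, 64.0, 62.0] 196 [51.0, 48.0, 49.0] 197 [38.0, 38.0, 36.0] 198 [36.0, 34.0, 32.0] 199 [34.0, 34.0, 30.0] 200 [34.0, 33.0, 32.0] 201 [38.0, 38.0, 34.0] 202 [34.0, 34.0, 33.0] 203 [36.0, 37.0, 33.0] 204 [34.0, 33.0, 30.0] 205 [34.0, 32.0, 31.0] 206 [34.0, 34.0, 32.0] 207 [32.0, 34.0, 30.0] 208 [32.0, 28.0, 28.0] 209 [34.0, 36.0, 34.0] 210 [36.0, 34.0, 32.0] 211 [40.0, 38.0, 36.0] 212 [35.0, 34.0, 32.0] 213 [35.0, 32.0, 30.0] 214 [34.0, 32.0, 28.0] 215 [36.0, 35.0, 32.0] 216 [38.0, 37.0, 36.0] 217 [38.0, 38.0, 36.0] 218 [34.0, 36.0, 34.0] 219 [37.0, 36.0, 33.0] 220 [37.0, 32.0, 30.0] 221 [45.0, 35.0, 32.0] 222 [54.0, 32.0, 30.0] 223 [61.0, 36.0, 34.0] 224 [63.0, 38.0, 34.0] 225 [60.0, 32.0, 31.0] 226 [56.0, 33.0, 30.0] 227 [58.0, 34.0, 31.0] 228 [61.0, 37.0, 34.0] 229 [56.0, 40.0, 38.0] 230 [57.0, 49.0, 48.0] 231 [66.0, 62.0, 64.0] 232 [70.0, 69.0, 70.0] 233 [76.0, 73.0, 74.0] 234 [76.0, 73.0, 76.0] 235 [74.0, 72.0, 74.0] 
dot 205.5 255.0
```

>>> step_arm([
  {"claw": 60,"delta_pos": [5,20,0],"turn": 0},
  {"claw": 60,"delta_pos": [5,20,15],"turn": 0},
  {"claw": 60,"delta_pos": [5,18,25],"turn": 0},
  {"claw": 60,"delta_pos": [0,0,30],"turn": 0},
  {"claw": 60,"delta_pos": [0,0,30],"turn": 0},
  {"claw": 60,"delta_pos": [0,0,15],"turn": 0},
  {"claw": 60,"delta_pos": [0,0,0],"turn": 0},
  {"claw": 60,"delta_pos": [0,0,0],"turn": 0},
])

```text
clock: 15.08
eef_pos: [525.8, 11.9, 92.3]
tcp_rot: [3.141, 0.002, -0.172]
contact_force: [-0.1, 0.8, 0.4]
opening: 0.701
grasp_force: 0.0
```

```bash
python3 - <<'E'
from h import *
import pickle
s=sense();print(s['clock'],s['eef_pos'],s['contact_force'])
d=grab('wrist','w7.png');pickle.dump((s,d),open('s7.pkl','wb'))
C=-d['R'].T@d['t'];B=np.array([533,140,0.]);n=(C-B)[:2];n/=np.linalg.norm(n)
F=lambda z,r:proj(d,[B[0]+n[0]*r,B[1]+n[1]*r,z])
print('rim',np.round(F(72,7.75),1),'shaft@mouth',np.round(F(72,7),1),'hb',np.round(F(84,9),1),'shaft z82',np.round(F(82,7),1),'C',C)
g=d['img']
a=np.array(F(92,7));b=np.array(F(60,7));L=np.linalg.norm(b-a)
for k in np.arange(0,L,0.5):
    p=a+(b-a)*k/L; c=cv2.getRectSubPix(g,(1,1),tuple(map(float,p)))[0,0]
    print(np.round(92-32*k/L,1),p.round(1),c)
E
```

```text
15.0833 [525.83701577  11.94827934  92.34513319] [-0.08221194  0.84560984  0.36055048]
rim [ 69.1 302.4] shaft@mouth [ 67.9 303.1] hb [ 53.  313.3] shaft z82 [ 53.  313.3] C [593.70023308  -0.68688733 228.27464897]
92.0 [ 36.1 324.8] [ 7  7 11]
91.7 [ 36.5 324.5] [ 8  8 12]
91.4 [ 36.9 324.3] [10  9 13]
91.2 [ 37.4 324. ] [ 9 10 12]
90.9 [ 37.8 323.7] [ 7  9 10]
90.6 [ 38.2 323.4] [13  9  9]
90.3 [ 38.6 323.1] [27 12 11]
90.1 [ 39.  322.9] [41 15 12]
89.8 [ 39.4 322.6] [53 13 10]
89.5 [ 39.8 322.3] [64 11  9]
89.2 [ 40.3 322. ] [68 11 10]
89.0 [ 40.7 321.7] [66 12 10]
88.7 [ 41.1 321.4] [64 12 10]
88.4 [ 41.5 321.2] [65 11 10]
88.1 [ 41.9 320.9] [65 10  8]
87.8 [ 42.3 320.6] [64 10  8]
87.6 [ 42.7 320.3] [65 11  9]
87.3 [ 43.1 320. ] [66 12 10]
87.0 [ 43.6 319.8] [65 11  9]
86.7 [ 44.  319.5] [64 10  8]
86.5 [ 44.4 319.2] [64 10  7]
86.2 [ 44.8 318.9] [63  9  5]
85.9 [ 45.2 318.6] [64 10  7]
85.6 [ 45.6 318.3] [64  9  7]
85.3 [ 46.  318.1] [64  7  7]
85.1 [ 46.5 317.8] [64 10  9]
84.8 [ 46.9 317.5] [65 13  9]
84.5 [ 47.3 317.2] [64 12  9]
84.2 [ 47.7 316.9] [62  9  8]
84.0 [ 48.1 316
[... 1997 characters left out ...]
 108 115]
65.7 [ 75.4 298.1] [108 108 115]
65.4 [ 75.8 297.8] [109 108 115]
65.1 [ 76.2 297.5] [110 109 115]
64.8 [ 76.6 297.2] [110 110 116]
64.6 [ 77. 297.] [111 110 117]
64.3 [ 77.4 296.7] [109 110 116]
64.0 [ 77.9 296.4] [109 109 115]
63.7 [ 78.3 296.1] [109 109 115]
63.5 [ 78.7 295.8] [109 110 115]
63.2 [ 79.1 295.5] [109 110 115]
62.9 [ 79.5 295.3] [108 109 115]
62.6 [ 79.9 295. ] [108 108 114]
62.3 [ 80.3 294.7] [109 109 114]
62.1 [ 80.7 294.4] [110 109 115]
61.8 [ 81.2 294.1] [111 109 116]
61.5 [ 81.6 293.9] [109 108 115]
61.2 [ 82.  293.6] [107 108 114]
61.0 [ 82.4 293.3] [108 109 114]
60.7 [ 82.8 293. ] [109 110 114]
60.4 [ 83.2 292.7] [109 110 115]
60.1 [ 83.6 292.4] [110 110 116]
```

Close profile: green fills from the rim up, with the red/green edge 1.4–3 mm above the mouth, so the band at the mouth is green. Now locate the tag and fields.

```bash
python3 - <<'E'
from h import *
import pickle
s,w=pickle.load(open('s7.pkl','rb'));t=pickle.load(open('top0.pkl','rb'))
for nm,d in(('top',t),('wrist',w)):
    h=cv2.cvtColor(d['img'],cv2.COLOR_RGB2HSV)
    roi=np.zeros((480,640),np.uint8);P=[proj(d,X) for X in((600,-80,14),(600,110,14),(690,110,14),(690,-80,14))]
    cv2.fillPoly(roi,[np.int32(np.round(P))],255)
    print(nm,np.round(P,0).tolist())
    for c,lo,hi in(('red',(0,120,90),(6,255,255)),('yel',(18,120,90),(32,255,255)),('grn',(45,80,50),(90,255,255)),('blk',(0,0,0),(180,255,45))):
        m=cv2.inRange(h,lo,hi)&roi
        n,l,st,ce=cv2.connectedComponentsWithStats(m)
        if n<2: print(c,'none');continue
        k=1+np.argmax(st[1:,4]);print(c,st[k],ce[k].round(1),onz(d,*ce[k],14).round(1),onz(d,*ce[k],60).round(1) if c=='blk' else '')
E
```

```text
top [[394.0, 226.0], [299.0, 226.0], [300.0, 183.0], [393.0, 183.0]]
red [320 213  15   8 114] [327.  216.6] [619.2  54.6  14. ] 
yel [350 214  15   9 117] [356.7 218.1] [616.3  -5.3  14. ] 
grn [335 214  14   8 107] [341.7 217.4] [617.7  24.8  14. ] 
blk [315 195  71  17 349] [361.6 203.7] [646.1 -15.6  14. ] [633.6 -10.8  60. ]
wrist [[459.0, 94.0], [134.0, 153.0], [79.0, -22.0], [447.0, -99.0]]
red [ 189   87   57   39 1611] [216.7 104.7] [617.6  55.3  14. ] 
yel [ 296   72   56   41 1824] [323.7  92.2] [613.8  -5.5  14. ] 
grn [ 242   80   57   40 1753] [270.1  99.1] [615.4  24.9  14. ] 
blk [ 356    0   70   53 1167] [388.4  25.2] [640.8 -45.2  14. ] [630.7 -35.6  60. ]
```

>>> step_arm([
  {"claw": 60,"delta_pos": [0,0,0],"turn": -0.117},
  {"claw": 60,"delta_pos": [24,9,0],"turn": 0},
  {"claw": 60,"delta_pos": [24,9,0],"turn": 0},
  {"claw": 60,"delta_pos": [24,9,0],"turn": 0},
  {"claw": 60,"delta_pos": [24,9,0],"turn": 0},
  {"claw": 60,"delta_pos": [20,9.5,0],"turn": 0},
  {"claw": 60,"delta_pos": [0,0,0],"turn": 0},
  {"claw": 60,"delta_pos": [0,0,0],"turn": 0},
])

```text
clock: 15.8
eef_pos: [641.0, -40.5, 94.5]
tcp_rot: [-3.142, -0.003, -0.056]
contact_force: [-0.4, 0.4, 1.0]
opening: 0.703
grasp_force: 0.0
```

```bash
python3 - <<'E'
from h import *
s=sense();print(s['clock'],s['eef_pos'],s['tcp_rot'],s['contact_force'])
d=grab('wrist','w8.png');h=d['img'].max(2)
for z in(60,15):print(z,[np.round(proj(d,(639.5+a,-40+b,z)),0).tolist() for a,b in((-12,-10),(-12,10),(12,10),(12,-10))])
# dark-profile along tool y through tag top centre, and along x
u,v=map(int,proj(d,(639.5,-40,60)));print(u,v)
print(h[v,u-80:u+80:3].tolist());print(h[v-70:v+60:3,u].tolist())
E
```

```text
15.8 [641.02041976 -40.50676977  94.47248388] [-3.14153379e+00 -2.65375400e-03 -5.57606316e-02] [-0.4184907   0.37595691  1.01155609]
60 [[340.0, 294.0], [301.0, 296.0], [298.0, 253.0], [338.0, 251.0]]
15 [[336.0, 264.0], [305.0, 265.0], [303.0, 229.0], [335.0, 228.0]]
319 273
[117, 116, 116, 117, 115, 116, 114, 116, 117, 119, 119, 120, 116, 254, 255, 253, 253, 252, 251, 251, 252, 254, 18, 46, 48, 50, 53, 51, 53, 54, 57, 56, 58, 60, 49, 255, 251, 251, 251, 251, 251, 251, 251, 251, 252, 252, 252, 252, 247, 242, 242, 245, 245, 244]
[109, 109, 107, 111, 120, 124, 126, 121, 125, 124, 39, 43, 44, 47, 45, 45, 46, 49, 45, 50, 49, 52, 50, 52, 53, 54, 54, 54, 54, 57, 63, 234, 243, 250, 227, 232, 235, 234, 237, 238, 239, 241, 242, 244]
```

>>> step_arm([
  {"claw": 60,"delta_pos": [-1,1.5,10],"turn": 0},
  {"claw": 60,"delta_pos": [0,0,15],"turn": 0},
  {"claw": 60,"delta_pos": [0,0,15],"turn": 0},
  {"claw": 60,"delta_pos": [0,0,12],"turn": 0},
  {"claw": 60,"delta_pos": [0,0,6],"turn": 0},
  {"claw": 60,"delta_pos": [0,0,0],"turn": 0},
  {"claw": 15,"delta_pos": [0,0,0],"turn": 0},
  {"claw": 15,"delta_pos": [0,0,0],"turn": 0},
], force=30)

```text
clock: 16.52
eef_pos: [638.8, -41.7, 35.5]
tcp_rot: [-3.142, -0.001, -0.055]
contact_force: [-0.0, -0.8, -0.7]
opening: 0.428
grasp_force: 0.0
```

>>> step_arm([
  {"claw": 15,"delta_pos": [0,0,0],"turn": 0},
  {"claw": 15,"delta_pos": [0,0,0],"turn": 0},
  {"claw": 15,"delta_pos": [0,0,0],"turn": 0},
  {"claw": 15,"delta_pos": [0,0,0],"turn": 0},
])

```text
clock: 16.85
eef_pos: [639.0, -41.8, 35.7]
tcp_rot: [-3.142, -0.001, -0.055]
contact_force: [-0.8, 0.0, 6.2]
opening: 0.227
grasp_force: 32.5
```

>>> step_arm([
  {"claw": 15,"delta_pos": [0,-5,0],"turn": 0},
  {"claw": 15,"delta_pos": [0,-10,0],"turn": 0},
  {"claw": 15,"delta_pos": [0,-12,0],"turn": 0},
  {"claw": 15,"delta_pos": [0,-12,0],"turn": 0},
  {"claw": 15,"delta_pos": [0,-12,0],"turn": 0},
  {"claw": 15,"delta_pos": [0,-9,0],"turn": 0},
  {"claw": 15,"delta_pos": [0,-5,0],"turn": 0},
  {"claw": 15,"delta_pos": [0,0,0],"turn": 0},
])

```text
clock: 17.52
eef_pos: [642.4, 24.2, 35.7]
tcp_rot: [-3.141, -0.001, -0.054]
contact_force: [-1.9, 1.4, 7.1]
opening: 0.225
grasp_force: 32.7
```

>>> step_arm([
  {"claw": 15,"delta_pos": [0,0,0],"turn": 0},
  {"claw": 60,"delta_pos": [0,0,0],"turn": 0},
  {"claw": 60,"delta_pos": [0,0,0],"turn": 0},
  {"claw": 60,"delta_pos": [0,0,0],"turn": 0},
  {"claw": 60,"delta_pos": [0,0,0],"turn": 0},
  {"claw": 60,"delta_pos": [0,0,0],"turn": 0},
])

```text
clock: 18.02
eef_pos: [641.9, 23.0, 34.7]
tcp_rot: [3.142, 0.0, -0.055]
contact_force: [0.2, -0.1, -0.6]
opening: 0.704
grasp_force: 0.0
```

>>> step_arm([
  {"claw": 60,"delta_pos": [0,0,-10],"turn": 0},
  {"claw": 60,"delta_pos": [0,0,-20],"turn": 0},
  {"claw": 60,"delta_pos": [0,0,-30],"turn": 0},
  {"claw": 60,"delta_pos": [0,0,-30],"turn": 0},
  {"claw": 60,"delta_pos": [0,30,-30],"turn": 0},
  {"claw": 60,"delta_pos": [0,30,-10],"turn": 0},
  {"claw": 60,"delta_pos": [0,0,0],"turn": 0},
  {"claw": 60,"delta_pos": [0,0,0],"turn": 0},
])

```text
clock: 18.68
eef_pos: [639.1, -37.5, 166.0]
tcp_rot: [-3.142, -0.002, -0.058]
contact_force: [-0.9, 0.8, -0.3]
opening: 0.701
grasp_force: 0.0
```

```bash
python3 - <<'E'
from h import *
s=sense();print(s['clock'],s['eef_pos'],s['contact_force'])
for nm in('wrist','top'):
    d=grab(nm,nm+'9.png');h=cv2.cvtColor(d['img'],cv2.COLOR_RGB2HSV)
    roi=np.zeros((480,640),np.uint8);P=[proj(d,X) for X in((600,-80,14),(600,110,14),(690,110,14),(690,-80,14))]
    cv2.fillPoly(roi,[np.int32(np.round(P))],255)
    for c,lo,hi in(('red',(0,120,90),(6,255,255)),('yel',(18,120,90),(32,255,255)),('grn',(45,80,50),(90,255,255))):
        m=cv2.inRange(h,lo,hi)&roi
        n,l,st,ce=cv2.connectedComponentsWithStats(m)
        for k in range(1,n):
            if st[k,4]>40: print(nm,c,st[k],onz(d,*ce[k],14).round(1))
    v=h[...,2]
    u,w=map(int,proj(d,(642.5,23.4,60)));print('tag top exp',u,w);r=v[w,max(u-50,0):u+50];i=np.nonzero(r<75)[0]+max(u-50,0);print(i.min(),i.max(),[onz(d,x,w,60).round(1).tolist() for x in(i.min(),i.max())],r.tolist())
# rod still in bore, side view
d=grab('side','side9.png');im=d['img'].astype(int);print(im[190:235:3,312].tolist())
E
```

```text
18.6833 [639.12938251 -37.50045635 165.98961466] [-0.91358399  0.81013031 -0.28957734]
wrist red [195 241  25  20 454] [616.5  60.5  14. ]
wrist yel [267 240  35  21 681] [613.1  -4.8  14. ]
wrist grn [232 250  26  11 157] [610.7  32.9  14. ]
tag top exp 233 233
221 258 [[643.2, 32.5, 60.0], [641.6, 6.5, 60.0]] [244, 244, 244, 244, 244, 244, 243, 244, 245, 246, 247, 248, 247, 247, 248, 247, 247, 248, 249, 248, 254, 255, 162, 165, 168, 171, 168, 99, 111, 110, 110, 113, 110, 111, 112, 115, 116, 115, 38, 29, 32, 35, 35, 32, 34, 34, 36, 32, 35, 35, 34, 36, 35, 35, 33, 34, 33, 33, 38, 37, 38, 35, 37, 35, 37, 38, 39, 36, 37, 40, 35, 39, 37, 37, 33, 68, 126, 119, 115, 117, 117, 118, 114, 118, 116, 109, 174, 255, 255, 255, 255, 254, 252, 251, 251, 251, 252, 251, 251, 251]
top red [320 213  10   8  74] [619.6  59.3  14. ]
top yel [349 214  15   9 117] [616.1  -4.3  14. ]
tag top exp 343 199
300 382 [[643.0, 107.7, 60.0], [642.9, -50.1, 60.0]] [81, 81, 80, 80, 78, 77, 78, 74, 80, 78, 76, 78, 80, 73, 87, 84, 85, 85, 83, 82, 83, 83, 83, 83, 87, 79, 79, 88, 85, 80, 82, 80, 82, 83, 82, 83, 79, 84, 83, 81, 83, 80, 80, 82, 74, 45, 9, 8, 8, 10, 8, 7, 10, 9, 7, 20, 49, 85, 85, 82, 87, 87, 82, 87, 84, 86, 85, 85, 86, 82, 88, 87, 88, 88, 84, 72, 61, 61, 63, 63, 61, 60, 60, 59, 61, 59, 61, 60, 64, 60, 82, 136, 174, 197, 209, 209, 208, 209, 207, 206]
[[192, 188, 174], [171, 167, 159], [57, 58, 54], [35, 32, 32], [41, 40, 35], [36, 36, 34], [37, 36, 34], [42, 39, 36], [39, 39, 35], [33, 33, 32], [41, 37, 36], [60, 34, 32], [64, 38, 35], [60, 42, 39], [75, 73, 75]]
```

```bash
python3 -c "
from rig import *
print(sign_off())"
```

```text
the job is handed in; nothing more can be done
None
```

I pressed the plug until it stopped dead, held it at about 16.5 N for over 1 s, left the rod standing in the bore on the plug, read the green band at the mouth, and slid the tag to about mid-green. I handed the job in at about 18.8 s; no verdict came back.

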